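Square up the corner of a display riser

TASK

Take the assembly square by its orange grip and press it from outside onto the corner of the white display riser, one leg flat on the brown-edged back panel and the other on the blue-edged side panel, so that the square (not the gripper) pushes the side panel fully home and both legs sit flush without gaps. Keep it pressed gently but firmly on both faces, about 8 N on each and never over 15 N, for a good second, then lay it back flat on the middle of the black mat and let go, with the panel left home and everything else left alone.

Things in the scene. Friction and masses are not known exactly. Their poses are not given: they have to be found in the camera images.
- riser: White display riser, fixed on the red counter: grey base board 12 mm high and two upright white panels along two of its edges. Origin: at counter level, under the corner where the panels' nominal outer faces meet. x runs from there along the back panel's outer face, y along the side panel's when square. Inside of the riser: +x, +y; outside of the corner: -x, -y. z up.
- back_panel: Fixed white panel with a brown top edge: riser x 6 to 170 mm, 15 mm thick, 81 mm high above the counter. Its outer face is upright, nominally the plane riser y = 0, looking to riser -y, but the real face may lie up to 5 mm further in or out (not shown by this pose), parallel to it. Origin and axes are the riser's.
- side_panel: White panel, blue top edge, 20 to 170 mm from the corner, 15 mm thick, 81 mm high. Turns about the upright through its origin (= riser's), friction 0.12 N m, stays where left. y runs along its outer face, which looks to its -x, nominally its plane x = 0, really up to 5 mm in or out. Starts 0.05 to 0.12 rad open, far end out to riser -x; home at a firm stop, square to the back panel.
- square: Loose flat aluminium L, about 0.22 kg, 20 mm thick. Origin: underside, at the inner corner. Legs run along its +x and +y to 90 mm; inner edges in its planes y = 0 (x leg) and x = 0 (y leg), outer edges 25 mm outside them. Inner edges are cut back 4 mm within 20 mm of the corner. On the riser the x leg goes on the back panel, the y leg on the side panel, axes along the riser's.
- square_grip (a point): Centre of the square's orange grip: an upright plate on its heel, 12 mm thick, 36 mm long, from 20 to 70 mm above the underside. This point is 45 mm above the underside, at x = y = -14 mm in the square's frame. The plate's length runs along the diagonal between the square's +x and +y: grip it across its 12 mm. Axes as the square's.
- mat: Black rubber mat fixed on the counter, 240 x 220 mm (x, y), 4 mm thick; origin at the centre of its underside. The square lies on it at the start, its origin about 35 mm from the mat's centre to mat -x.
- glue: White glue bottle with an orange cap, 28 mm across, 55 mm high, standing on the mat 90 mm from its centre to mat +x; leave alone. Origin at the bottom.
- screw_cup: Blue cup, 48 mm across, 35 mm high, on the riser's base board; leave alone. Origin at the bottom.
- driver: Screwdriver with a red handle lying on the counter to the right; leave alone.
- tape: Roll of tape, 90 mm across, 40 mm high; leave alone.
- mouse: Black computer mouse, 100 x 58 x 33 mm; leave alone.
- laptop: Closed silver laptop, 225 x 320 x 18 mm; leave alone.
Mind the look-alikes: they are no part of the job. What is shaped like the square but turquoise or yellow is not meant.

How it is judged:
By the outcome, as a careful person would: the job done as asked, in the order asked, and still so for the second after the job is handed in, with the robot touching nothing.
It also fails if it takes over 72 s, if anything falls off the work surface, if the arm or the gripper's body presses on something with over 40 N, if the wrist force passes 120 N, or if a joint passes its speed limit or range.

ROBOT

A 7-joint arm with a two-finger parallel gripper is mounted at the origin on the work surface. World frame = base frame: x ahead of the robot, y to its left, z up, the work surface at z = 0. Lengths are in m, angles in degrees, forces in N, time in s.
With the tool pointing down it reaches from about 0.425 to 0.875 m from the base axis. Payload 4.7 kg.
Tool frame: the origin (TCP) lies between the finger pads; the fingertips stand 8 mm ahead of it and the grasp point (between the pads) lies 11 mm behind it; z points along the fingers, y is the line along which they close (so a half turn about z gives the same grasp; the last joint's range is limited). The gripper opens to 87 mm and grips with 3 to 60 N. Pads are 19 mm wide; open, the fingers measure 117 mm over their backs; the gripper's body (75 mm by 190 mm) begins 51 mm behind the grasp point.
Start: joints at [65.438, 18.392, -4.016, 83.108, 1.295, 78.541, -3.26], TCP at [0.278, -0.587, 0.231] pointing down, gripper open.
Joint ranges: [-163.93, 163.93], [-17.29, 119.83], [-79.2, 71.16], [3.27, 140.29], [-89.18, 269.18], [5.43, 117.66], [-154.24, 154.24]. Speed limits (degrees/s): [147.25, 147.25, 180, 180, 180, 180, 180].

INTERFACE

Orientations are given as [roll, pitch, yaw] about the fixed x, y, z axes, in that order (R = Rz(yaw) Ry(pitch) Rx(roll)).
In Python, from cell import env, viewer gives the robot as it stands. The module is installed in compiled form; this text tells all that it offers.
- The arm moves only by the tool arm_command, never from a script. Its argument "series" is a list of rows, each a list of 2 entries, a list of its own where there are three numbers: the shift along the tool's x, y, z in mm, then the turn about the tool's z in rad. A call has exactly 5 rows; each row is the pose to reach, as a shift and turn from the pose commanded when the call began, along the tool's axes at that moment; what a row does not reach only later rows make up. A row lasts 1/10 s, in which the tool goes at most 50 mm and 8.59 degrees, less where a joint would pass 70% of its speed; a pose out of reach is approached as far as the arm can. A call with a gripper value outside its range is refused whole. "grip" is the gripper command: -1 is fully open, 1 is shut, values between are in proportion, set as the call begins (left out, the last holds). The fingers move at their own pace and stop on an object; "grip_force" is the grip in N (left out, the last holds). Time passes only in rows, so rows that repeat a pose let the fingers close, or fill a call up. It gives the time, the measured TCP pose, the force, the opening and the grip force at its end, in the units of the state.
- env.get_obs(): the state, without advancing time (a new reading comes with each control period).
- viewer.read_camera(name): name is "side" or "top"; returns (picture, depth): 384x512x3 uint8, blue, green, red; 384x512 float32, m along the optical axis (not along the pixel's ray), 0 where there is no reading.
- viewer.calibration(name): a dict with "K" (3x3 intrinsics, pixels), "T" (4x4, takes a point from camera to world coordinates). Camera axes: x right, y up, looking along -z (the intrinsics and any distortion apply to the point x, -y, -z); pixel columns grow to the right and rows downward; lengths in m; the calibration is good to about 2 mm. A picture is of the moment at which its call begins. calibration takes no time and is no camera call.
- env.sign_off(): hands the job in; it is judged then, once.
The state is a dict: "time_s": time; "qpos": joint angles; "joint_velocities": joint speeds; "effort": joint torques, N m; "tool_pos": TCP position; "tool_rot": TCP orientation; "force": force on the tool from outside, world axes, zero at the start; "wrist_torque": the same for the moment, N m; "grip_width": finger opening in m; "grasp_force": force on a finger pad.
Only numpy, scipy, OpenCV 4.12 (cv2) and the standard library are available. Lean on these libraries where they do the work, as an engineer would, in place of code of your own. Each camera call takes 0.05 s, during which the arm holds its last target. There are 200 camera calls.

## Working session

There is one attempt and no reset: what is moved stays moved. The work goes in short steps, Python scripts to look and compute and a tool call to move; the robot and the scene stay as the last step left them, time stands still between calls to the robot, and variables do not carry over. Pictures are saved under pics/ and viewed, at most 10 in all, crops included, and the job is handed in when it is done.

Besides the shell and the picture viewer there is one more tool, called after "Request:" as name(argument=value, ...) on one line, values as JSON. arm_command: Moves the arm, as the interface text tells. Its arguments: {"type":"object","properties":{"series":{"type":"array"},"grip":{"type":"number"},"grip_force":{"type":"number"}},"required":["series"]}

```bash
mkdir -p pics; cat > h.py <<'E'
import numpy as np, cv2
from cell import env, viewer
def cam(n):
    c=viewer.calibration(n); return np.array(c["K"]),np.array(c["T"]),c
def pts(n,uv,z):
    "pixels -> world points on plane z"
    K,T,_=cam(n); uv=np.atleast_2d(np.asarray(uv,float))
    d=np.c_[(uv[:,0]-K[0,2])/K[0,0],-(uv[:,1]-K[1,2])/K[1,1],-np.ones(len(uv))]@T[:3,:3].T
    o=T[:3,3]; return o+d*((z-o[2])/d[:,2])[:,None]
def cloud(n,depth):
    K,T,_=cam(n); v,u=np.mgrid[:depth.shape[0],:depth.shape[1]]
    p=np.stack([(u-K[0,2])/K[0,0]*depth,-(v-K[1,2])/K[1,1]*depth,-depth],-1)
    return p@T[:3,:3].T+T[:3,3]
def proj(n,p):
    K,T,_=cam(n); q=(np.atleast_2d(p)-T[:3,3])@T[:3,:3]
    return np.c_[K[0,2]+K[0,0]*q[:,0]/-q[:,2],K[1,2]-K[1,1]*q[:,1]/-q[:,2]]
E
python3 - <<'E'
from h import *
for n in("side","top"):
    im,d=viewer.read_camera(n); np.savez(f"{n}0.npz",im=im,d=d)
    cv2.imwrite(f"pics/{n}0.png",cv2.resize(im,(800,600)))
    K,T,c=cam(n); print(n,c.keys(),K.round(1).tolist(),T.round(3).tolist(),(d==0).mean())
print(env.get_obs())
E
```

```text
side dict_keys(['K', 'T']) [[440.5, 0.0, 247.1], [0.0, 440.5, 192.5], [0.0, 0.0, 1.0]] [[-0.995, 0.052, -0.084, 0.409], [-0.097, -0.67, 0.736, 1.121], [-0.018, 0.741, 0.672, 1.065], [0.0, 0.0, 0.0, 1.0]] 0.004185994466145833
top dict_keys(['K', 'T']) [[384.6, 0.0, 251.6], [0.0, 384.6, 190.9], [0.0, 0.0, 1.0]] [[-0.021, 0.995, -0.095, 0.417], [-0.999, -0.019, 0.026, 0.05], [0.024, 0.096, 0.995, 1.406], [0.0, 0.0, 0.0, 1.0]] 0.0038909912109375
{'time_s': 0.1, 'qpos': array([65.43847828, 18.43715044, -4.01622732, 83.16807483,  1.29401651,
       78.54308923, -3.25981641]), 'joint_velocities': array([-0.04214458, -0.02398388, -0.02969671, -0.1522574 ,  0.03105484,
        0.09563124,  0.01787109]), 'effort': array([-1.55610530e-05, -4.92570591e+01, -4.05846303e-01, -3.13399637e+01,
       -6.42583170e-02,  3.95438250e-02,  1.01835458e-04]), 'tool_pos': array([ 0.27824805, -0.58688187,  0.22954306]), 'tool_rot': array([-1.79896870e+02,  4.38156292e-03,  2.53717717e+01]), 'force': array([-0.64646062, -0.0251802 ,  0.19891685]), 'wrist_torque': array([-0.02179992, -0.05613402, -0.02405745]), 'grasp_force': 0.0, 'grip_width': 0.08690353544182175}
```

View pics/top0.png

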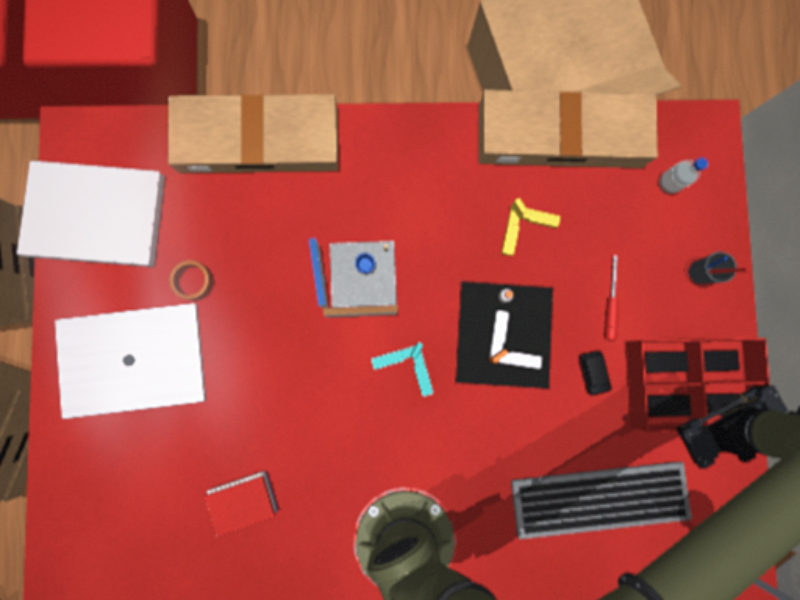

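View pics/side0.png

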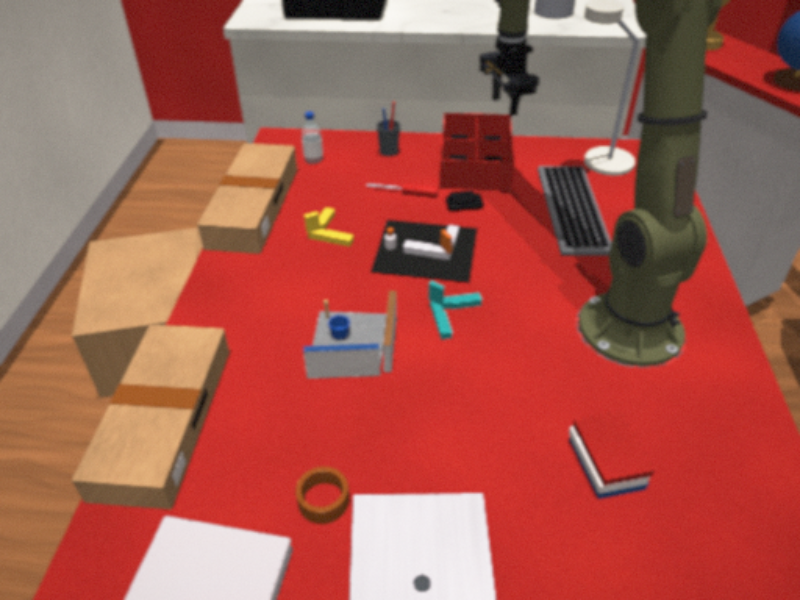

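The pictures show three L shapes (800x600 top view): a white one with an orange grip on the black mat at (498,356), a turquoise one at (415,350) and a yellow one at (520,215). The white one fits the description: aluminium, orange grip, lying on the mat with the glue bottle at (507,295). The riser is at about (360,275), with its corner near (323,312), brown back panel at the bottom and blue side panel at the left.

```bash
cat > m0.py <<'E'
from h import *
def yaw(v): return np.degrees(np.arctan2(v[1],v[0]))
ims=[];ds=[]
for i in range(6):
    im,d=viewer.read_camera("top"); ims.append(im.astype(float)); ds.append(d)
im=np.mean(ims,0).astype(np.uint8); d=np.median(ds,0); np.savez("top1.npz",im=im,d=d)
s=np.mean([viewer.read_camera("side")[0].astype(float) for _ in range(6)],0).astype(np.uint8); np.savez("side1.npz",im=s)
cv2.imwrite("pics/crop.png",np.hstack([cv2.resize(im[170:260,190:360],(0,0),fx=4,fy=4),]))
def mask(im,lo,hi,box):
    h=cv2.cvtColor(im,cv2.COLOR_BGR2HSV); m=cv2.inRange(h,lo,hi); z=np.zeros_like(m); x0,y0,x1,y1=box; z[y0:y1,x0:x1]=m[y0:y1,x0:x1]; return z
P=cloud("top",d)
def rep(name,m,z,n="top"):
    c=max(cv2.findContours(m,cv2.RETR_EXTERNAL,cv2.CHAIN_APPROX_NONE)[0],key=cv2.contourArea)
    r=cv2.minAreaRect(c); b=pts(n,cv2.boxPoints(r),z)[:,:2]
    M=np.argwhere(m>0)[:,::-1]
    e=np.roll(b,-1,0)-b; L=np.linalg.norm(e,axis=1); k=L.argmax()
    print(name,n,len(M),"mean",pts(n,M.mean(0),z)[0,:2].round(4),"box ctr",b.mean(0).round(4),"sizes",(L[:2]*1000).round(0),"yaw",yaw(e[k]).round(1),"corners",(b*1000).round(0).tolist(), "depth z",np.median(P[m>0][:,2]).round(3) if n=="top" else "")
rep("mat",mask(im,(0,0,0),(180,255,60),(285,172,360,252)),.004)
rep("white",mask(im,(0,0,140),(180,70,255),(300,192,352,242)),.024)
rep("grip",mask(im,(5,120,120),(20,255,255),(305,215,335,240)),.074)
rep("blue",mask(im,(100,120,80),(130,255,255),(190,145,212,205)),.081)
rep("brown",mask(im,(8,60,60),(22,230,230),(200,190,260,206)),.081)
rep("base",mask(im,(0,0,90),(180,60,230),(205,150,258,200)),.012)
rep("grip",mask(s,(5,120,120),(20,255,255),(270,135,300,170)),.049,"side")
E
python3 m0.py
```

```text
mat top 3016 mean [ 0.4635 -0.2423] box ctr [ 0.4622 -0.2451] sizes [232. 216.] yaw 174.1 corners [[355.0, -128.0], [586.0, -148.0], [570.0, -364.0], [338.0, -340.0]] depth z 0.004
white top 423 mean [ 0.4374 -0.2522] box ctr [ 0.4638 -0.229 ] sizes [105.  30.] yaw 169.6 corners [[415.0, -205.0], [518.0, -224.0], [513.0, -253.0], [410.0, -234.0]] depth z 0.024
grip top 38 mean [ 0.4125 -0.2162] box ctr [ 0.4131 -0.2165] sizes [40. 12.] yaw -46.9 corners [[404.0, -198.0], [431.0, -227.0], [422.0, -235.0], [395.0, -206.0]] depth z 0.074
blue top 151 mean [0.6052 0.1834] box ctr [0.6073 0.1835] sizes [ 12. 146.] yaw -172.5 corners [[679.0, 199.0], [680.0, 187.0], [536.0, 168.0], [534.0, 180.0]] depth z 0.082
brown top 237 mean [0.5189 0.0906] box ctr [0.5187 0.0886] sizes [163.  18.] yaw -88.8 corners [[526.0, 170.0], [529.0, 8.0], [511.0, 7.0], [508.0, 170.0]] depth z 0.081
base top 1556 mean [0.6055 0.087 ] box ctr [0.6094 0.0841] sizes [151. 151.] yaw -179.2 corners [[683.0, 161.0], [686.0, 10.0], [535.0, 8.0], [533.0, 157.0]] depth z 0.012
grip side 60 mean [ 0.4133 -0.2239] box ctr [ 0.4133 -0.2239] sizes [21. 95.] yaw 96.0 corners [[428.0, -268.0], [409.0, -274.0], [399.0, -179.0], [418.0, -174.0]] depth z
```

View pics/crop.png

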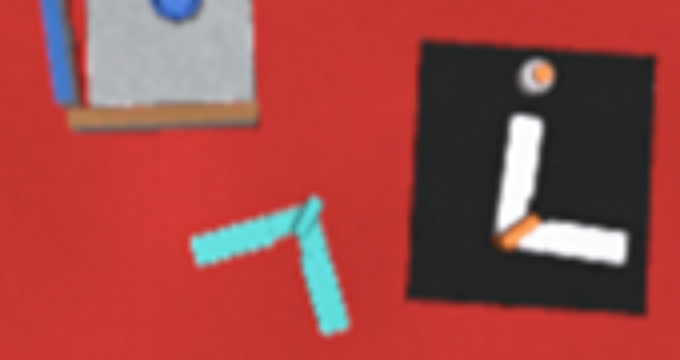

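The crop shows the white L with the orange grip at crop (515,232), legs going up and to the right on the black mat. That is the square. Next I refine the angles.

```bash
cat > m1.py <<'E'
from h import *
z=np.load("top1.npz"); im=z["im"]; d=z["d"]
import sys; sys.argv=[''] 
h=cv2.cvtColor(im,cv2.COLOR_BGR2HSV)
def edge(m,z,axis,lo,hi,side):
    """sub-pixel-ish edge line: world pts; for rows/cols extremes fit line"""
def sub(w,box):  # float weights
    x0,y0,x1,y1=box; v,u=np.mgrid[y0:y1,x0:x1]; return u.ravel(),v.ravel(),w[y0:y1,x0:x1].ravel()
def pca(name,w,box,zz):
    u,v,ww=sub(w,box); k=ww>.05; p=pts("top",np.c_[u[k],v[k]],zz)[:,:2]; ww=ww[k]
    c=np.average(p,axis=0,weights=ww); C=np.cov((p-c).T,aweights=ww); l,V=np.linalg.eigh(C); a=V[:,1]; 
    print(name,"ctr",c.round(4),"yaw",(np.degrees(np.arctan2(a[1],a[0]))%180).round(2),"len~",(np.sqrt(12*l[::-1])*1000).round(1)); return c,a
S=h[...,1].astype(float); V=h[...,2].astype(float)
white=np.clip((im.min(2).astype(float)-40)/(225-40),0,1)
pca("yleg",white,(312,197,328,218),.024)
pca("xleg",white,(329,220,352,240),.024)
orange=((h[...,0]>4)&(h[...,0]<21)&(S>110)&(V>90)).astype(float); pca("grip",orange,(305,215,335,240),.074)
brown=((h[...,0]>7)&(h[...,0]<23)&(S>60)&(S<200)&(V>60)).astype(float); pca("brown",brown,(200,190,260,206),.081)
blue=((h[...,0]>99)&(h[...,0]<131)&(S>110)).astype(float); pca("blue",blue,(190,145,212,205),.081)
base=((S<60)&(V>90)&(V<235)).astype(float)
# base front/left silhouettes: left edge & top edge
b=base[:,:]
rows=range(158,192); L=np.array([[np.argwhere(base[r,205:258])[-1,0]+205.5,r] for r in rows]); 
q=pts("top",L,.012); f=np.polyfit(q[:,0],q[:,1],1); print("base right edge yaw",np.degrees(np.arctan(f[0])).round(2),"y at x=.6",np.polyval(f,.6).round(4))
cols=range(214,250); Tt=np.array([[c,np.argwhere(base[150:200,c])[0,0]+149.5] for c in cols]); q=pts("top",Tt,.012); f=np.polyfit(q[:,1],q[:,0],1); print("base far edge slope deg",np.degrees(np.arctan(f[0])).round(2),"x at y=.09",np.polyval(f,.09).round(4))
m=((V<60)).astype(np.uint8)*255; mm=np.zeros_like(m); mm[172:255,285:360]=m[172:255,285:360]
mm[175:245,300:350]|=0
c=max(cv2.findContours(mm,cv2.RETR_EXTERNAL,cv2.CHAIN_APPROX_NONE)[0],key=cv2.contourArea); hull=cv2.convexHull(c)
ap=cv2.approxPolyDP(hull,6,True)[:,0]; b=pts("top",ap,.004)[:,:2]; print("mat",(b*1000).round(0).tolist())
g=((h[...,0]<25)&(S>60)&(V>100)); 
E
python3 m1.py
```

```text
yleg ctr [ 0.482  -0.2322] yaw 168.91 len~ [69.6 30.2]
xleg ctr [ 0.4006 -0.2911] yaw 78.63 len~ [64.5 30.4]
grip ctr [ 0.4118 -0.2154] yaw 129.57 len~ [44.  13.8]
brown ctr [0.5189 0.0905] yaw 91.29 len~ [162.4  17.3]
blue ctr [0.6053 0.1831] yaw 7.7 len~ [146.9  12.9]
base right edge yaw 1.66 y at x=.6 0.0094
base far edge slope deg -0.72 x at y=.09 0.6846
mat [[584.0, -151.0], [566.0, -358.0], [339.0, -340.0], [358.0, -129.0]]
```

```bash
cat > go.py <<'E'
import sys
from h import *
from scipy.spatial.transform import Rotation as R
def st():
    o=env.get_obs(); return o,R.from_euler("xyz",o["tool_rot"],degrees=True)
def go(x,y,z,yaw):
    o,r=st(); d=r.inv().apply(np.array([x,y,z])-o["tool_pos"])*1000
    t=-np.radians((yaw-o["tool_rot"][2]+180)%360-180)
    print("t",round(o["time_s"],2),"shift",d.round(1),"turn",t.round(4),"| pos",o["tool_pos"].round(4),"rot",o["tool_rot"].round(2),"F",o["force"].round(2),"M",o["wrist_torque"].round(3),"q7",o["qpos"][6].round(0),"w",round(o["grip_width"],4))
if __name__=="__main__": go(*map(float,sys.argv[1:]))
E
python3 go.py .4135 -.2168 .15 123.8
```

```text
t 0.7 shift [ 280.7 -277.    80.6] turn -1.7179 | pos [ 0.2785 -0.5873  0.2306] rot [179.99   0.    25.37] F [ 0.74 -0.41  0.86] M [0.002 0.019 0.005] q7 -3.0 w 0.0868
```

Request:
arm_command(series=[[[35, -34, 0], -0.14], [[70, -69, 0], -0.28], [[105, -103, 0], -0.42], [[140, -138, 0], -0.56], [[175, -172, 0], -0.7]], grip=-1, grip_force=60)

```text
time_s: 1.2
tool_pos: [0.3634, -0.355, 0.2308]
tool_rot: [180.0, 0.0, 65.8]
force: [1.7, 0.6, 0.3]
grip_width: 0.0871
grasp_force: 0.0
```

```bash
python3 go.py .4135 -.2168 .15 123.8
```

```text
t 1.2 shift [146.6 -10.9  80.7] turn -1.0122 | pos [ 0.3634 -0.355   0.2308] rot [1.7997e+02 3.0000e-02 6.5800e+01] F [1.73 0.59 0.33] M [-0.013 -0.119  0.043] q7 17.0 w 0.0871
```

Request:
arm_command(series=[[[29, -2, 6], -0.14], [[59, -4, 12], -0.28], [[88, -7, 18], -0.42], [[117, -9, 24], -0.56], [[146, -11, 30], -0.7]])

```text
time_s: 1.7
tool_pos: [0.4138, -0.2185, 0.2006]
tool_rot: [180.0, 0.1, 105.9]
force: [0.6, -0.6, 0.5]
grip_width: 0.0873
grasp_force: 0.0
```

```bash
python3 go.py .4135 -.2168 .036 123.8
```

```text
t 1.7 shift [1.800e+00 1.000e-01 1.646e+02] turn -0.3122 | pos [ 0.4138 -0.2185  0.2006] rot [1.7998e+02 5.0000e-02 1.0591e+02] F [ 0.64 -0.56  0.45] M [-0.011 -0.127 -0.061] q7 41.0 w 0.0873
```

Request:
arm_command(series=[[[1, 0, 25], -0.11], [[2, 0, 55], -0.22], [[2, 0, 85], -0.312], [[2, 0, 107], -0.312], [[2, 0, 107], -0.312]])

```text
time_s: 2.2
tool_pos: [0.4107, -0.2164, 0.0909]
tool_rot: [-179.9, -0.3, 123.5]
force: [-0.6, -0.6, 0.5]
grip_width: 0.0872
grasp_force: 0.0
```

```bash
python3 go.py .4135 -.2168 .036 123.8; python3 - <<'E'
from h import *
im,d=viewer.read_camera("side"); 
cv2.imwrite("pics/s2.png",cv2.resize(im[100:190,220:340],(0,0),fx=6,fy=6,interpolation=2))
E
```

```text
t 2.2 shift [-2.2  2.2 54.9] turn -0.0058 | pos [ 0.4107 -0.2164  0.0909] rot [-179.86   -0.31  123.47] F [-0.63 -0.59  0.51] M [ 0.096 -0.11   0.034] q7 56.0 w 0.0872
```

View pics/s2.png

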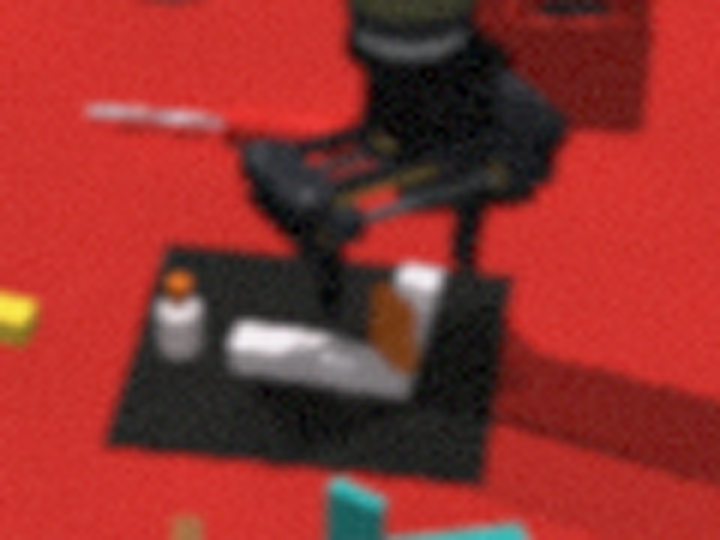

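The side crop shows the open fingers, at about (330,300) and (465,260), straddling the orange plate at (395,325). I descend and grip.

Request:
arm_command(series=[[[-1, 1, 12], -0.003], [[-2, 2, 26], -0.005], [[-2, 2, 40], -0.005], [[-2, 2, 50], -0.005], [[-2, 2, 54], -0.005]])

```text
time_s: 2.75
tool_pos: [0.4152, -0.2179, 0.0384]
tool_rot: [-180.0, -0.1, 123.7]
force: [-0.5, -0.1, 0.3]
grip_width: 0.0868
grasp_force: 0.0
```

Request:
arm_command(series=[[[0, 0, 0], 0], [[0, 0, 0], 0], [[0, 0, 0], 0], [[0, 0, 0], 0], [[0, 0, 0], 0]])

```text
time_s: 3.25
tool_pos: [0.416, -0.2184, 0.0399]
tool_rot: [180.0, 0.0, 123.7]
force: [-0.8, -0.0, 0.1]
grip_width: 0.087
grasp_force: 0.0
```

```bash
python3 go.py .4135 -.2168 .036 123.8
```

```text
t 3.25 shift [ 2.7 -1.2  3.9] turn -0.001 | pos [ 0.416  -0.2184  0.0399] rot [1.7999e+02 4.0000e-02 1.2374e+02] F [-0.79 -0.02  0.09] M [ 0.037 -0.161 -0.039] q7 54.0 w 0.087
```

Request:
arm_command(series=[[[3, -1, 2], 0], [[3, -1, 4], 0], [[3, -1, 4], 0], [[3, -1, 4], 0], [[3, -1, 4], 0]])

```text
time_s: 3.75
tool_pos: [0.4133, -0.2163, 0.0355]
tool_rot: [180.0, 0.0, 123.8]
force: [0.7, -0.1, -0.7]
grip_width: 0.0869
grasp_force: 0.0
```

Request:
arm_command(series=[[[0, 0, 0], 0], [[0, 0, 0], 0], [[0, 0, 0], 0], [[0, 0, 0], 0], [[0, 0, 0], 0]], grip=1, grip_force=60)

```text
time_s: 4.25
tool_pos: [0.4132, -0.2163, 0.0356]
tool_rot: [-180.0, 0.0, 123.7]
force: [-0.1, -0.8, 0.1]
grip_width: 0.0548
grasp_force: 0.0
```

Request:
arm_command(series=[[[0, 0, 0], 0], [[0, 0, 0], 0], [[0, 0, 0], 0], [[0, 0, 0], 0], [[0, 0, 0], 0]])

```text
time_s: 4.75
tool_pos: [0.413, -0.2163, 0.0355]
tool_rot: [-180.0, -0.0, 123.7]
force: [-1.5, -0.4, 1.3]
grip_width: 0.0147
grasp_force: 0.7
```

```bash
python3 go.py .4135 -.2168 .036 123.8
```

```text
t 4.75 shift [-0.7  0.1 -0.5] turn -0.0009 | pos [ 0.413  -0.2163  0.0355] rot [-1.7997e+02 -1.0000e-02  1.2375e+02] F [-1.52 -0.37  1.27] M [-0.116  0.231 -0.004] q7 54.0 w 0.0147
```

Request:
arm_command(series=[[[0, 0, 0], 0], [[0, 0, 0], 0], [[0, 0, 0], 0], [[0, 0, 0], 0], [[0, 0, 0], 0]])

```text
time_s: 5.25
tool_pos: [0.413, -0.2164, 0.0355]
tool_rot: [-180.0, -0.0, 123.7]
force: [-2.2, -0.1, 1.1]
grip_width: 0.0116
grasp_force: 60.0
```

Request:
arm_command(series=[[[0, 0, -3], 0], [[0, 0, -8], 0], [[0, 0, -16], 0], [[0, 0, -26], 0], [[0, 0, -36], 0]])

```text
time_s: 5.75
tool_pos: [0.4135, -0.2162, 0.0726]
tool_rot: [180.0, 0.0, 123.8]
force: [0.6, -0.6, -1.9]
grip_width: 0.0115
grasp_force: 60.0
```

Request:
arm_command(series=[[[0, 0, -16], 0], [[0, 0, -34], 0], [[0, 0, -54], 0], [[0, 0, -70], 0], [[0, 0, -80], 0]])

```text
time_s: 6.25
tool_pos: [0.414, -0.2165, 0.1538]
tool_rot: [179.9, 0.2, 123.8]
force: [0.6, -0.4, -3.6]
grip_width: 0.0114
grasp_force: 60.0
```

Request:
arm_command(series=[[[0, 0, 0], 0], [[0, 0, 0], 0], [[0, 0, 0], 0], [[0, 0, 0], 0], [[0, 0, 0], 0]])

```text
time_s: 6.75
tool_pos: [0.4129, -0.216, 0.1509]
tool_rot: [-180.0, -0.1, 123.8]
force: [0.3, -0.5, -3.1]
grip_width: 0.0116
grasp_force: 60.0
```

```bash
python3 go.py .479 .2125 .15 136.25; python3 - <<'E'
from h import *
im,d=viewer.read_camera("side"); P=cloud("side",d)
cv2.imwrite("pics/s3.png",cv2.resize(im[60:180,220:340],(0,0),fx=5,fy=5,interpolation=2))
E
```

```text
t 6.75 shift [319.6 293.1   1.1] turn -0.2181 | pos [ 0.4129 -0.216   0.1509] rot [-1.7998e+02 -6.0000e-02  1.2375e+02] F [ 0.33 -0.51 -3.09] M [ 0.071 -0.067  0.024] q7 58.0 w 0.0116
```

View pics/s3.png

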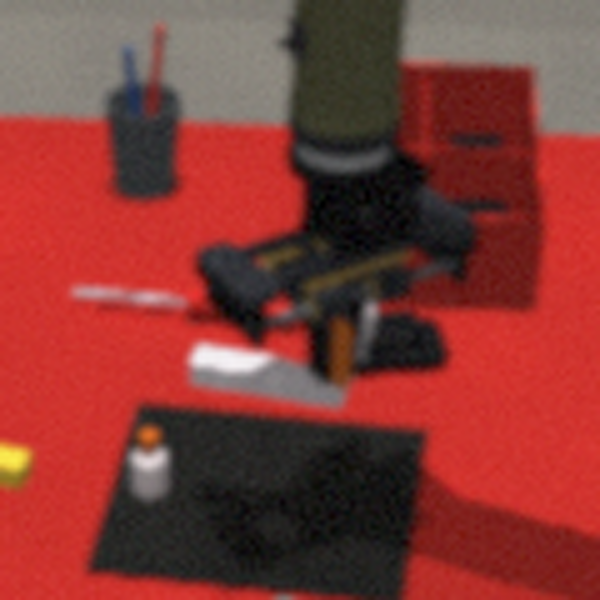

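The square hangs level in the gripper, with its y leg at about (265,370) in the crop, clear of the glue at (150,460). I carry it to the riser.

Request:
arm_command(series=[[[10, 9, 0], 0], [[30, 27, 0], 0], [[55, 50, 0], 0], [[80, 73, 0], 0], [[105, 96, 0], 0]])

```text
time_s: 7.3
tool_pos: [0.4347, -0.0732, 0.1515]
tool_rot: [180.0, 0.0, 123.8]
force: [0.0, -0.1, -2.6]
grip_width: 0.0116
grasp_force: 60.0
```

Request:
arm_command(series=[[[25, 23, 0], 0], [[50, 46, 0], 0], [[75, 69, 0], 0], [[100, 92, 0], 0], [[125, 114, 0], 0]])

```text
time_s: 7.8
tool_pos: [0.4597, 0.0942, 0.1517]
tool_rot: [180.0, 0.0, 123.8]
force: [-0.2, -0.3, -2.3]
grip_width: 0.0114
grasp_force: 60.0
```

Request:
arm_command(series=[[[25, 23, 0], -0.04], [[48, 45, 0], -0.09], [[70, 64, 0], -0.14], [[84, 77, 0], -0.19], [[89, 82, 0], -0.218]])

```text
time_s: 8.3
tool_pos: [0.4778, 0.2148, 0.1517]
tool_rot: [179.9, -0.1, 136.6]
force: [-0.1, -0.6, -3.0]
grip_width: 0.0116
grasp_force: 60.0
```

Request:
arm_command(series=[[[0, 0, 0], 0], [[0, 0, 0], 0], [[0, 0, 0], 0], [[0, 0, 0], 0], [[0, 0, 0], 0]])

```text
time_s: 8.8
tool_pos: [0.479, 0.2103, 0.1516]
tool_rot: [-180.0, 0.0, 136.1]
force: [0.3, -0.4, -2.8]
grip_width: 0.0117
grasp_force: 60.0
```

```bash
python3 go.py .479 .2125 .067 136.25; python3 - <<'E'
from h import *
im,d=viewer.read_camera("top"); P=cloud("top",d); np.savez("top3.npz",im=im,d=d)
cv2.imwrite("pics/t3.png",cv2.resize(im[140:230,170:270],(0,0),fx=6,fy=6,interpolation=2))
E
```

```text
t 8.8 shift [ 1.5  1.6 84.6] turn -0.0018 | pos [0.479  0.2103 0.1516] rot [-1.7998e+02  3.0000e-02  1.3614e+02] F [ 0.27 -0.42 -2.75] M [ 0.083 -0.084 -0.004] q7 12.0 w 0.0117
```

View pics/t3.png

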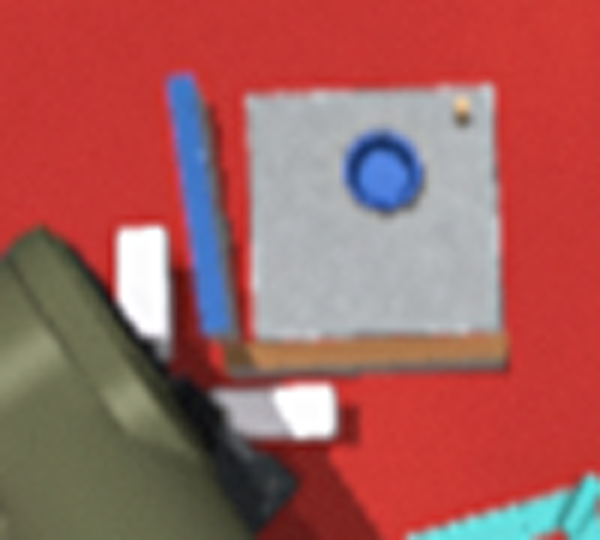

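The top crop shows the square's legs, at (140,290) and (300,410), outside the riser corner at about (225,365), and parallel to its faces. I lower it to pressing height.

Request:
arm_command(series=[[[1, 1, 12], 0], [[1, 1, 30], 0], [[2, 2, 50], 0], [[2, 2, 70], 0], [[2, 2, 80], 0]])

```text
time_s: 9.35
tool_pos: [0.4773, 0.2135, 0.069]
tool_rot: [-179.8, -0.1, 136.2]
force: [-0.7, -1.1, -2.6]
grip_width: 0.0113
grasp_force: 60.0
```

Request:
arm_command(series=[[[0, 0, 4], 0], [[0, 0, 4], 0], [[0, 0, 4], 0], [[0, 0, 4], 0], [[0, 0, 4], 0]])

```text
time_s: 9.85
tool_pos: [0.4793, 0.2142, 0.0682]
tool_rot: [179.9, 0.1, 136.2]
force: [0.7, 0.2, -2.6]
grip_width: 0.012
grasp_force: 60.0
```

```bash
python3 go.py .479 .2125 .067 136.25; python3 go.py .4925 .2125 .067 136.25; python3 - <<'E'
from h import *
im,d=viewer.read_camera("side"); 
cv2.imwrite("pics/s4.png",cv2.resize(im[150:250,180:290],(0,0),fx=6,fy=6,interpolation=2))
E
```

```text
t 9.85 shift [-1.  -1.4  1.2] turn -0.0003 | pos [0.4793 0.2142 0.0682] rot [1.7994e+02 5.0000e-02 1.3623e+02] F [ 0.71  0.16 -2.62] M [ 0.102 -0.012 -0.053] q7 7.0 w 0.012
t 9.85 shift [-10.7   7.9   1.2] turn -0.0003 | pos [0.4793 0.2142 0.0682] rot [1.7994e+02 5.0000e-02 1.3623e+02] F [ 0.71  0.16 -2.62] M [ 0.102 -0.012 -0.053] q7 7.0 w 0.012
```

View pics/s4.png

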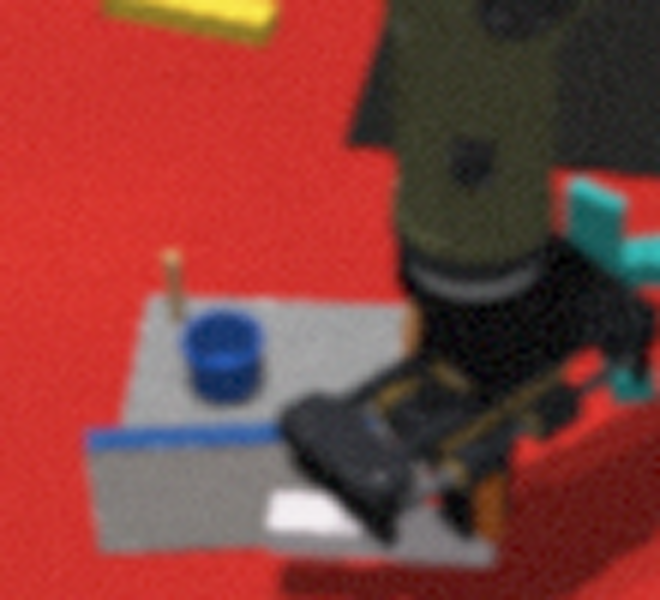

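The side crop shows the square's y leg at about (310,515), in front of the side panel's outer face with clearance. The gripper stays above the panel tops. I approach the back panel.

Request:
arm_command(series=[[[-2, 2, 0], 0], [[-4, 4, 0], 0], [[-6, 6, 0], 0], [[-7, 7, 0], 0], [[-7, 7, 0], 0]])

```text
time_s: 10.4
tool_pos: [0.4889, 0.2142, 0.0675]
tool_rot: [180.0, -0.0, 136.2]
force: [0.3, 0.1, -2.6]
grip_width: 0.0118
grasp_force: 60.0
```

Request:
arm_command(series=[[[-0.4, 0.4, 0], 0], [[-0.8, 0.8, 0], 0], [[-1.1, 1.1, 0], 0], [[-1.4, 1.4, 0], 0], [[-1.4, 1.4, 0], 0]])

```text
time_s: 10.9
tool_pos: [0.4907, 0.2143, 0.0675]
tool_rot: [-180.0, 0.0, 136.2]
force: [-0.0, -0.2, -2.3]
grip_width: 0.0117
grasp_force: 60.0
```

Request:
arm_command(series=[[[-0.2, 0.2, 0], 0], [[-0.4, 0.4, 0], 0], [[-0.7, 0.7, 0], 0], [[-0.7, 0.7, 0], 0], [[-0.7, 0.7, 0], 0]])

```text
time_s: 11.4
tool_pos: [0.4916, 0.2143, 0.0675]
tool_rot: [-180.0, 0.0, 136.2]
force: [-0.4, -0.3, -3.2]
grip_width: 0.0118
grasp_force: 60.0
```

Request:
arm_command(series=[[[-0.2, 0.2, 0], 0], [[-0.4, 0.4, 0], 0], [[-0.7, 0.7, 0], 0], [[-0.7, 0.7, 0], 0], [[-0.7, 0.7, 0], 0]])

```text
time_s: 11.9
tool_pos: [0.4926, 0.2143, 0.0675]
tool_rot: [-180.0, 0.0, 136.2]
force: [-0.2, 0.7, -2.2]
grip_width: 0.0118
grasp_force: 60.0
```

Request:
arm_command(series=[[[-0.2, 0.2, 0], 0], [[-0.4, 0.4, 0], 0], [[-0.7, 0.7, 0], 0], [[-0.7, 0.7, 0], 0], [[-0.7, 0.7, 0], 0]])

```text
time_s: 12.4
tool_pos: [0.4936, 0.2144, 0.0675]
tool_rot: [-180.0, 0.0, 136.2]
force: [-0.3, 0.5, -2.3]
grip_width: 0.0115
grasp_force: 60.0
```

Request:
arm_command(series=[[[-0.2, 0.2, 0], 0], [[-0.4, 0.4, 0], 0], [[-0.7, 0.7, 0], 0], [[-0.7, 0.7, 0], 0], [[-0.7, 0.7, 0], 0]])

```text
time_s: 12.9
tool_pos: [0.4946, 0.2144, 0.0675]
tool_rot: [-180.0, 0.0, 136.2]
force: [0.4, 0.4, -2.1]
grip_width: 0.0113
grasp_force: 60.0
```

Request:
arm_command(series=[[[-0.2, 0.2, 0], 0], [[-0.4, 0.4, 0], 0], [[-0.7, 0.7, 0], 0], [[-0.7, 0.7, 0], 0], [[-0.7, 0.7, 0], 0]])

```text
time_s: 13.4
tool_pos: [0.4949, 0.2144, 0.0674]
tool_rot: [-179.9, -0.0, 136.2]
force: [-2.4, -0.7, -1.7]
grip_width: 0.0119
grasp_force: 60.0
```

```bash
python3 go.py .4947 .1907 .067 136.25
```

```text
t 13.4 shift [-16.3 -17.3   0.4] turn -0.0001 | pos [0.4949 0.2144 0.0674] rot [-1.7994e+02 -4.0000e-02  1.3624e+02] F [-2.39 -0.67 -1.71] M [ 0.038  0.635 -0.136] q7 7.0 w 0.0119
```

Request:
arm_command(series=[[[-1.4, -1.5, 0], 0], [[-2.8, -3, 0], 0], [[-4.3, -4.5, 0], 0], [[-5.5, -5.8, 0], 0], [[-6.2, -6.5, 0], 0]])

```text
time_s: 13.9
tool_pos: [0.4951, 0.2053, 0.0674]
tool_rot: [-180.0, -0.0, 136.2]
force: [-4.0, 2.1, -1.1]
grip_width: 0.0117
grasp_force: 60.0
```

Request:
arm_command(series=[[[-0.7, -0.7, 0], 0], [[-1.4, -1.4, 0], 0], [[-2.1, -2.2, 0], 0], [[-2.8, -2.9, 0], 0], [[-2.8, -2.9, 0], 0]])

```text
time_s: 14.4
tool_pos: [0.4951, 0.2025, 0.0675]
tool_rot: [180.0, -0.1, 136.3]
force: [-4.6, 5.1, -1.7]
grip_width: 0.0116
grasp_force: 60.0
```

Request:
arm_command(series=[[[-0.7, -0.7, 0], 0], [[-1.4, -1.4, 0], 0], [[-2.1, -2.2, 0], 0], [[-2.1, -2.2, 0], 0], [[-2.1, -2.2, 0], 0]])

```text
time_s: 14.9
tool_pos: [0.4951, 0.1995, 0.0676]
tool_rot: [180.0, -0.1, 136.3]
force: [-5.1, 4.3, -2.1]
grip_width: 0.0118
grasp_force: 60.0
```

```bash
python3 go.py .4947 .1907 .067 136.25
```

```text
t 14.9 shift [-5.8 -6.6  0.6] turn 0.0008 | pos [0.4951 0.1995 0.0676] rot [ 1.7996e+02 -7.0000e-02  1.3630e+02] F [-5.13  4.34 -2.08] M [ 1.081  0.949 -0.089] q7 9.0 w 0.0118
```

Request:
arm_command(series=[[[-0.7, -0.7, 0], 0], [[-1.4, -1.4, 0], 0], [[-2.1, -2.2, 0], 0], [[-2.1, -2.2, 0], 0], [[-2.1, -2.2, 0], 0]])

```text
time_s: 15.4
tool_pos: [0.4952, 0.1964, 0.0676]
tool_rot: [180.0, -0.1, 136.3]
force: [-4.2, 4.1, -1.5]
grip_width: 0.0114
grasp_force: 60.0
```

Request:
arm_command(series=[[[-0.5, -0.5, 0], 0], [[-1, -1, 0], 0], [[-1.4, -1.4, 0], 0], [[-1.4, -1.4, 0], 0], [[-1.4, -1.4, 0], 0]])

```text
time_s: 15.9
tool_pos: [0.4952, 0.1945, 0.0676]
tool_rot: [179.9, -0.1, 136.3]
force: [-4.6, 4.0, -2.0]
grip_width: 0.0114
grasp_force: 60.0
```

```bash
python3 go.py .4947 .1907 .067 136.25
```

```text
t 15.9 shift [-2.3 -3.1  0.6] turn 0.0008 | pos [0.4952 0.1945 0.0676] rot [ 1.7995e+02 -7.0000e-02  1.3629e+02] F [-4.64  3.95 -2.  ] M [ 1.123  0.986 -0.1  ] q7 9.0 w 0.0114
```

Request:
arm_command(series=[[[-0.3, -0.3, 0], 0], [[-0.7, -0.7, 0], 0], [[-0.7, -0.7, 0], 0], [[-0.7, -0.7, 0], 0], [[-0.7, -0.7, 0], 0]])

```text
time_s: 16.4
tool_pos: [0.4952, 0.1941, 0.0676]
tool_rot: [179.9, -0.1, 136.3]
force: [-4.1, 4.7, -2.5]
grip_width: 0.0118
grasp_force: 60.0
```

Request:
arm_command(series=[[[-0.3, -0.3, 0], 0], [[-0.7, -0.7, 0], 0], [[-0.7, -0.7, 0], 0], [[-0.7, -0.7, 0], 0], [[-0.7, -0.7, 0], 0]])

```text
time_s: 16.9
tool_pos: [0.4952, 0.194, 0.0677]
tool_rot: [179.8, -0.1, 136.3]
force: [-4.1, 6.7, -3.1]
grip_width: 0.0118
grasp_force: 60.0
```

Request:
arm_command(series=[[[-0.3, -0.3, 0], 0], [[-0.7, -0.7, 0], 0], [[-0.7, -0.7, 0], 0], [[-0.7, -0.7, 0], 0], [[-0.7, -0.7, 0], 0]])

```text
time_s: 17.4
tool_pos: [0.4952, 0.1939, 0.0678]
tool_rot: [179.8, -0.2, 136.4]
force: [-3.6, 8.9, -4.5]
grip_width: 0.0117
grasp_force: 60.0
```

```bash
python3 go.py .4947 .1907 .067 136.25
```

```text
t 17.4 shift [-1.9 -2.7  0.8] turn 0.002 | pos [0.4952 0.1939 0.0678] rot [179.77  -0.18 136.36] F [-3.56  8.9  -4.46] M [ 2.037  0.944 -0.045] q7 10.0 w 0.0117
```

```bash
cat > m2.py <<'E'
from h import *
im=np.mean([viewer.read_camera("top")[0].astype(float) for _ in range(6)],0).astype(np.uint8)
h=cv2.cvtColor(im,cv2.COLOR_BGR2HSV); S=h[...,1]; V=h[...,2]
def line(name,m,box,z):
    x0,y0,x1,y1=box; a=np.argwhere(m[y0:y1,x0:x1])[:,::-1]+[x0,y0]; p=pts("top",a,z)[:,:2]; c=p.mean(0)
    l,E=np.linalg.eigh(np.cov((p-c).T)); e=E[:,1]; print(name,len(a),c.round(4),(np.degrees(np.arctan2(e[1],e[0]))%180).round(2),(np.sqrt(12*l[::-1])*1000).round(1))
line("blue",(h[...,0]>99)&(h[...,0]<131)&(S>110),(190,145,216,205),.081)
line("brown",(h[...,0]>7)&(h[...,0]<23)&(S>60)&(S<200)&(V>60),(215,190,260,206),.081)
cv2.imwrite("pics/t5.png",cv2.resize(im[140:230,170:270],(0,0),fx=6,fy=6,interpolation=2))
E
python3 m2.py
```

```text
blue 158 [0.6075 0.1727] 1.35 [147.1  13.2]
brown 181 [0.5199 0.0735] 90.58 [133.8  16.1]
```

View pics/t5.png

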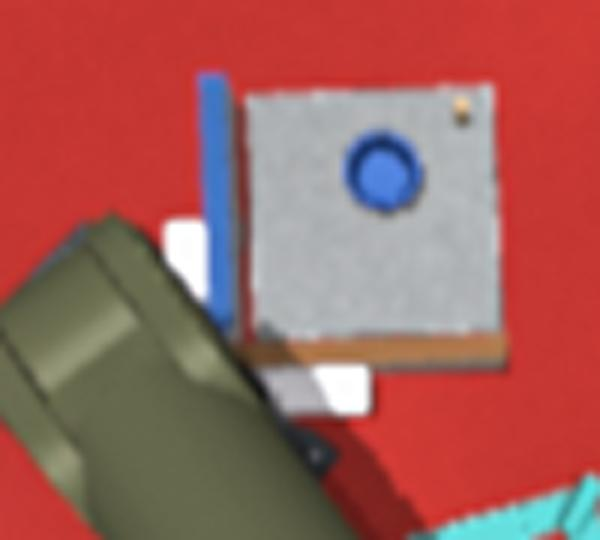

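Blue edge now reads 1.35°, in line with the riser (about 1.2°), so the panel is home. The crop shows the y leg at (185,260) against the blue edge and the x leg at (330,390) against the brown one. I add force on the back panel.

Request:
arm_command(series=[[[-0.3, 0.3, 0], 0], [[-0.7, 0.7, 0], 0], [[-0.9, 0.9, 0], 0], [[-0.9, 0.9, 0], 0], [[-0.9, 0.9, 0], 0]])

```text
time_s: 18.2
tool_pos: [0.4953, 0.1939, 0.0678]
tool_rot: [179.9, -0.2, 136.4]
force: [-7.6, 7.3, -1.4]
grip_width: 0.0118
grasp_force: 60.0
```

```bash
python3 go.py .4952 .194 .067 136.25
```

```text
t 18.2 shift [ 0.1 -0.   0.8] turn 0.0022 | pos [0.4953 0.1939 0.0678] rot [179.9   -0.24 136.37] F [-7.58  7.34 -1.36] M [ 1.927  1.602 -0.104] q7 10.0 w 0.0118
```

Request:
arm_command(series=[[[-0.2, -0.1, 0], 0.003], [[-0.3, -0.1, 0], 0.004], [[-0.3, -0.1, 0], 0.004], [[-0.3, -0.1, 0], 0.004], [[-0.3, -0.1, 0], 0.004]])

```text
time_s: 18.7
tool_pos: [0.4953, 0.1939, 0.0678]
tool_rot: [179.9, -0.2, 136.2]
force: [-7.5, 8.6, -0.3]
grip_width: 0.0118
grasp_force: 60.0
```

```bash
python3 go.py .4952 .194 .067 136.25
```

```text
t 18.7 shift [ 0.1 -0.   0.8] turn -0.0011 | pos [0.4953 0.1939 0.0678] rot [179.9   -0.25 136.19] F [-7.53  8.65 -0.3 ] M [1.986 1.617 0.012] q7 10.0 w 0.0118
```

Request:
arm_command(series=[[[0, 0, 0], 0], [[0, 0, 0], 0], [[0, 0, 0], 0], [[0, 0, 0], 0], [[0, 0, 0], 0]])

```text
time_s: 19.2
tool_pos: [0.4953, 0.1939, 0.0678]
tool_rot: [179.9, -0.3, 136.2]
force: [-7.5, 8.1, -0.1]
grip_width: 0.0119
grasp_force: 60.0
```

Request:
arm_command(series=[[[0, 0, 0], 0], [[0, 0, 0], 0], [[0, 0, 0], 0], [[0, 0, 0], 0], [[0, 0, 0], 0]])

```text
time_s: 19.7
tool_pos: [0.4953, 0.1939, 0.0678]
tool_rot: [179.9, -0.2, 136.2]
force: [-6.7, 8.7, -0.5]
grip_width: 0.0117
grasp_force: 60.0
```

Request:
arm_command(series=[[[0, 0, 0], 0], [[0, 0, 0], 0], [[0, 0, 0], 0], [[0, 0, 0], 0], [[0, 0, 0], 0]])

```text
time_s: 20.2
tool_pos: [0.4953, 0.1939, 0.0678]
tool_rot: [179.9, -0.2, 136.2]
force: [-7.8, 7.5, -0.2]
grip_width: 0.0116
grasp_force: 60.0
```

```bash
python3 go.py .4952 .194 .067 136.25; python3 m2.py
```

```text
t 20.2 shift [0.1 0.  0.8] turn -0.0011 | pos [0.4953 0.1939 0.0678] rot [179.9   -0.25 136.19] F [-7.83  7.5  -0.25] M [2.057 1.65  0.077] q7 10.0 w 0.0116
blue 158 [0.6075 0.1727] 1.35 [147.1  13.2]
brown 182 [0.5198 0.0736] 90.61 [133.5  16.1]
```

Request:
arm_command(series=[[[-0.2, 0, 0], -0.001], [[-0.2, 0, 0], -0.002], [[-0.2, 0, 0], -0.002], [[-0.2, 0, 0], -0.002], [[-0.2, 0, 0], -0.002]])

```text
time_s: 21.0
tool_pos: [0.4953, 0.1939, 0.0678]
tool_rot: [179.9, -0.3, 136.3]
force: [-8.2, 9.4, -0.1]
grip_width: 0.0116
grasp_force: 60.0
```

Request:
arm_command(series=[[[0, 0, 0], 0], [[0, 0, 0], 0], [[0, 0, 0], 0], [[0, 0, 0], 0], [[0, 0, 0], 0]])

```text
time_s: 21.5
tool_pos: [0.4953, 0.194, 0.0678]
tool_rot: [179.9, -0.3, 136.3]
force: [-8.3, 8.3, -0.4]
grip_width: 0.0116
grasp_force: 60.0
```

Request:
arm_command(series=[[[0, 0, 0], 0], [[0, 0, 0], 0], [[0, 0, 0], 0], [[0, 0, 0], 0], [[0, 0, 0], 0]])

```text
time_s: 22.0
tool_pos: [0.4953, 0.194, 0.0678]
tool_rot: [179.9, -0.3, 136.3]
force: [-7.8, 8.6, -0.5]
grip_width: 0.0118
grasp_force: 60.0
```

Request:
arm_command(series=[[[0, 0, 0], 0], [[0, 0, 0], 0], [[0, 0, 0], 0], [[0, 0, 0], 0], [[0, 0, 0], 0]])

```text
time_s: 22.5
tool_pos: [0.4953, 0.1939, 0.0678]
tool_rot: [179.9, -0.3, 136.3]
force: [-8.1, 7.5, -0.2]
grip_width: 0.0117
grasp_force: 60.0
```

```bash
python3 go.py .4952 .194 .067 136.25
```

```text
t 22.5 shift [0.1 0.  0.8] turn 0.0007 | pos [0.4953 0.1939 0.0678] rot [179.9   -0.27 136.29] F [-8.11  7.45 -0.19] M [ 2.093  1.689 -0.071] q7 10.0 w 0.0117
```

Held at about 8 N on each face for well over a second. I back off along the outward diagonal, then lift.

Request:
arm_command(series=[[[2, 0, 0], 0], [[6, 0, 0], 0], [[12, 0, 0], 0], [[20, 0, 0], 0], [[26, 0, 0], 0]])

```text
time_s: 23.0
tool_pos: [0.4784, 0.2081, 0.0677]
tool_rot: [180.0, 0.0, 136.1]
force: [-0.3, 0.3, -2.7]
grip_width: 0.0116
grasp_force: 60.0
```

Request:
arm_command(series=[[[6, 0, -8], 0], [[10, 0, -25], 0], [[10, 0, -45], 0], [[10, 0, -68], 0], [[10, 0, -85], 0]])

```text
time_s: 23.5
tool_pos: [0.472, 0.2156, 0.1555]
tool_rot: [179.9, 0.1, 136.2]
force: [-0.3, -0.1, -2.1]
grip_width: 0.0115
grasp_force: 60.0
```

Request:
arm_command(series=[[[0, 0, 0], 0], [[0, 0, 0], 0], [[0, 0, 0], 0], [[0, 0, 0], 0], [[0, 0, 0], 0]])

```text
time_s: 24.0
tool_pos: [0.4708, 0.2147, 0.1518]
tool_rot: [-179.9, -0.1, 136.1]
force: [-0.3, -0.2, -2.4]
grip_width: 0.0116
grasp_force: 60.0
```

```bash
python3 go.py .419 -.212 .15 131.25
```

```text
t 24.0 shift [-258.4 -343.5    1.9] turn 0.0851 | pos [0.4708 0.2147 0.1518] rot [-1.7993e+02 -5.0000e-02  1.3613e+02] F [-0.33 -0.17 -2.36] M [ 0.118 -0.056 -0.032] q7 12.0 w 0.0116
```

```bash
python3 go.py .423 -.209 .15 130
```

```text
t 24.0 shift [-259.2 -338.6    1.9] turn 0.107 | pos [0.4708 0.2147 0.1518] rot [-1.7993e+02 -5.0000e-02  1.3613e+02] F [-0.33 -0.17 -2.36] M [ 0.118 -0.056 -0.032] q7 12.0 w 0.0116
```

Request:
arm_command(series=[[[-6, -8, 0], 0], [[-20, -27, 0], 0], [[-38, -50, 0], 0], [[-56, -74, 0], 0], [[-74, -98, 0], 0]])

```text
time_s: 24.5
tool_pos: [0.4561, 0.0912, 0.1523]
tool_rot: [-180.0, 0.0, 136.1]
force: [0.5, -0.6, -2.3]
grip_width: 0.0118
grasp_force: 60.0
```

Request:
arm_command(series=[[[-18, -24, 0], 0], [[-36, -48, 0], 0], [[-54, -72, 0], 0], [[-72, -96, 0], 0], [[-90, -120, 0], 0]])

```text
time_s: 25.0
tool_pos: [0.4376, -0.0576, 0.1525]
tool_rot: [-180.0, 0.0, 136.1]
force: [1.1, -0.7, -3.1]
grip_width: 0.0118
grasp_force: 60.0
```

```bash
python3 go.py .423 -.209 .15 130
```

```text
t 25.0 shift [ -94.4 -119.2    2.5] turn 0.1066 | pos [ 0.4376 -0.0576  0.1525] rot [-1.7997e+02  1.0000e-02  1.3611e+02] F [ 1.1  -0.69 -3.14] M [ 0.092 -0.114  0.022] q7 52.0 w 0.0118
```

Request:
arm_command(series=[[[-22, -28, 0], 0.02], [[-48, -60, 0], 0.05], [[-70, -88, 0], 0.08], [[-86, -109, 0], 0.1], [[-94, -119, 0], 0.107]])

```text
time_s: 25.5
tool_pos: [0.4226, -0.2095, 0.1523]
tool_rot: [-180.0, -0.0, 129.8]
force: [-0.2, -0.1, -1.9]
grip_width: 0.0112
grasp_force: 60.0
```

Request:
arm_command(series=[[[0, 0, 0], 0], [[0, 0, 0], 0], [[0, 0, 0], 0], [[0, 0, 0], 0], [[0, 0, 0], 0]])

```text
time_s: 26.0
tool_pos: [0.424, -0.2059, 0.1526]
tool_rot: [-180.0, 0.0, 130.1]
force: [-0.3, 1.2, -2.8]
grip_width: 0.0121
grasp_force: 60.0
```

```bash
python3 go.py .423 -.209 .0365 130; python3 - <<'E'
from h import *
im,d=viewer.read_camera("side"); np.savez("s6.npz",im=im)
P=cloud("side",d)
# held square: white legs height spread (levelness)
h=cv2.cvtColor(im,cv2.COLOR_BGR2HSV); m=(h[...,1]<60)&(h[...,2]>150)&(P[...,2]>.05)&(P[...,2]<.16)&(abs(P[...,1]+.22)<.12)&(abs(P[...,0]-.45)<.12)
q=P[m]; print(m.sum(),np.percentile(q[:,2],[5,50,95]).round(4)); A=np.c_[q[:,:2]-q[:,:2].mean(0),np.ones(len(q))]; print(np.linalg.lstsq(A,q[:,2],rcond=None)[0].round(4), np.linalg.lstsq(A,q[:,2],rcond=None)[0][2])
E
```

```text
t 26.0 shift [ -1.8  -2.7 116.1] turn 0.0017 | pos [ 0.424  -0.2059  0.1526] rot [-1.800e+02  1.000e-02  1.301e+02] F [-0.29  1.17 -2.83] M [ 0.049 -0.029  0.039] q7 63.0 w 0.0121
71 [0.1345 0.1403 0.1436]
[-0.0069  0.0007  0.1398] 0.13982069894425989
```

Request:
arm_command(series=[[[-1, -1, 12], 0], [[-2, -2, 32], 0], [[-2, -3, 56], 0], [[-2, -3, 80], 0], [[-2, -3, 96], 0]])

```text
time_s: 26.55
tool_pos: [0.4213, -0.2097, 0.0541]
tool_rot: [-180.0, -0.1, 130.0]
force: [0.1, 0.4, -2.8]
grip_width: 0.0115
grasp_force: 60.0
```

Request:
arm_command(series=[[[0, 0, 4], 0], [[0, 0, 8], 0], [[0, 0, 12], 0], [[0, 0, 15], 0], [[0, 0, 16], 0]])

```text
time_s: 27.05
tool_pos: [0.4229, -0.2105, 0.0408]
tool_rot: [180.0, 0.0, 130.0]
force: [0.1, -0.6, -2.8]
grip_width: 0.0118
grasp_force: 60.0
```

Request:
arm_command(series=[[[0, 0, 0], 0], [[0, 0, 0], 0], [[0, 0, 0], 0], [[0, 0, 0], 0], [[0, 0, 0], 0]])

```text
time_s: 27.55
tool_pos: [0.4227, -0.2103, 0.0407]
tool_rot: [-180.0, 0.0, 130.0]
force: [0.8, -1.4, -2.6]
grip_width: 0.0116
grasp_force: 60.0
```

```bash
python3 go.py .423 -.209 .0355 130
```

```text
t 27.55 shift [0.9 1.1 5.2] turn -0.0001 | pos [ 0.4227 -0.2103  0.0407] rot [-1.8e+02  2.0e-02  1.3e+02] F [ 0.77 -1.38 -2.64] M [ 0.075 -0.056 -0.028] q7 59.0 w 0.0116
```

Request:
arm_command(series=[[[0, 0, 1], 0], [[0, 0, 2], 0], [[0, 0, 3], 0], [[0, 0, 4], 0], [[0, 0, 4], 0]])

```text
time_s: 28.05
tool_pos: [0.4225, -0.2102, 0.0363]
tool_rot: [-180.0, -0.0, 130.0]
force: [-0.2, -0.4, -2.1]
grip_width: 0.0118
grasp_force: 60.0
```

Request:
arm_command(series=[[[0, 0, 0.3], 0], [[0, 0, 0.7], 0], [[0, 0, 1], 0], [[0, 0, 1], 0], [[0, 0, 1], 0]])

```text
time_s: 28.55
tool_pos: [0.4227, -0.2103, 0.0356]
tool_rot: [-180.0, 0.0, 130.0]
force: [0.3, -0.3, -3.4]
grip_width: 0.0117
grasp_force: 60.0
```

Request:
arm_command(series=[[[0, 0, 0.3], 0], [[0, 0, 0.7], 0], [[0, 0, 0.7], 0], [[0, 0, 0.7], 0], [[0, 0, 0.7], 0]])

```text
time_s: 29.05
tool_pos: [0.4227, -0.2103, 0.0355]
tool_rot: [-180.0, 0.0, 130.0]
force: [-1.9, 1.0, 4.8]
grip_width: 0.0114
grasp_force: 60.0
```

Request:
arm_command(series=[[[0, 0, -0.3], 0], [[0, 0, -0.5], 0], [[0, 0, -0.5], 0], [[0, 0, -0.5], 0], [[0, 0, -0.5], 0]])

```text
time_s: 29.55
tool_pos: [0.4227, -0.2103, 0.0355]
tool_rot: [-180.0, 0.0, 130.0]
force: [-3.0, 1.0, 4.6]
grip_width: 0.0118
grasp_force: 60.0
```

Request:
arm_command(series=[[[0, 0, 0], 0], [[0, 0, 0], 0], [[0, 0, 0], 0], [[0, 0, 0], 0], [[0, 0, 0], 0]], grip=-0.2)

```text
time_s: 30.05
tool_pos: [0.4227, -0.2103, 0.0353]
tool_rot: [180.0, 0.0, 130.0]
force: [0.6, -0.5, -0.5]
grip_width: 0.0439
grasp_force: 0.0
```

Request:
arm_command(series=[[[0, 0, 0], 0], [[0, 0, 0], 0], [[0, 0, 0], 0], [[0, 0, 0], 0], [[0, 0, 0], 0]])

```text
time_s: 30.55
tool_pos: [0.4227, -0.2103, 0.0354]
tool_rot: [-180.0, 0.0, 130.0]
force: [-0.2, -0.5, 0.5]
grip_width: 0.0522
grasp_force: 0.0
```

Request:
arm_command(series=[[[0, 0, -5], 0], [[0, 0, -20], 0], [[0, 0, -45], 0], [[0, 0, -75], 0], [[0, 0, -105], 0]])

```text
time_s: 31.05
tool_pos: [0.4225, -0.2101, 0.1417]
tool_rot: [-180.0, -0.0, 130.0]
force: [0.4, 0.7, -0.2]
grip_width: 0.052
grasp_force: 0.0
```

Request:
arm_command(series=[[[30, 0, -30], 0], [[70, 0, -50], 0], [[110, 0, -60], 0], [[140, 0, -60], 0], [[140, 0, -60], 0]])

```text
time_s: 31.55
tool_pos: [0.3399, -0.1096, 0.2019]
tool_rot: [-179.9, 0.2, 129.8]
force: [-0.6, -0.2, 0.4]
grip_width: 0.0521
grasp_force: 0.0
```

```bash
python3 m2.py; python3 go.py .42 -.2 .2 130; python3 - <<'E'
from h import *
im,d=viewer.read_camera("top")
cv2.imwrite("pics/t7.png",cv2.resize(im[140:265,180:370],(0,0),fx=4,fy=4,interpolation=2))
E
```

```text
blue 160 [0.6065 0.1728] 1.51 [146.8  13.2]
brown 193 [0.5191 0.0772] 91.43 [134.3  17.2]
t 31.85 shift [-120.2    3.     0.3] turn -0.0017 | pos [ 0.3406 -0.1097  0.2003] rot [-1.7982e+02 -2.0000e-02  1.2990e+02] F [ 1.1  -0.05 -0.11] M [ 0.05  -0.07  -0.027] q7 58.0 w 0.0525
```

View pics/t7.png

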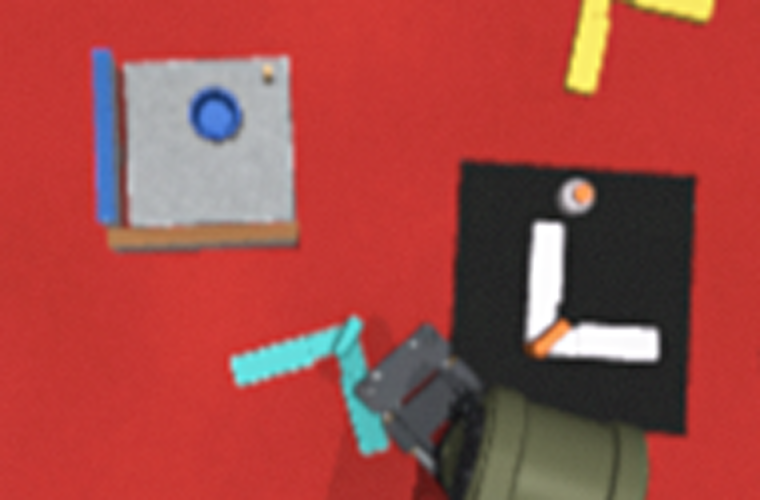

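The top crop shows the square flat on the middle of the mat with its grip at (550,340), and the glue still standing at (577,195). The blue panel is square to the brown one (1.5° against 1.4°), the gripper is clear and high, and nothing else has moved. I hand it in.

```bash
python3 -c "
from cell import env; print(env.sign_off())"
```

```text
the job is handed in; nothing more can be done
None
```

The job is handed in at about 32 s of the 72 s allowed: the square pushed the side panel home, was held at about 8 N on each face for over 3 s (highest reading 9.4 N), and now lies flat and released on the middle of the mat; the sign-off gave no verdict.

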